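Set the last clamp on a glue-up

ROBOT

A 6-joint arm with a two-finger parallel gripper is mounted at the origin on the work surface. World frame = base frame: x ahead of the robot, y to its left, z up, the work surface at z = 0. Lengths are in mm, angles in degrees, forces in N, time in s.
With the tool pointing down it reaches from about 350 to 850 mm from the base axis. Payload 8.1 kg.
Tool frame: the origin (TCP) lies at the very end of the fingers, on their centre line; the grasp point (between the pads) lies r.tcp_to_grasp behind it (r.tcp_to_grasp is the distance from the TCP to the grasp point, in mm); z points along the fingers, y is the line along which they close (so a half turn about z gives the same grasp; the last joint's range is limited). The gripper opens to 85 mm and grips with 20 to 120 N. Pads are 22 mm wide; open, the fingers measure 114 mm over their backs; the gripper's body (76 mm by 85 mm) begins 54 mm behind the grasp point. The pads swing forward as they close: fully open they stand 13 mm farther back than shut.
Start: joints at [-78.404, 7.471, 85.268, -0, 87.261, -4.893], TCP at [170.326, -575.321, 231.292] pointing down, gripper open.
Joint ranges: [-169.43, 169.43], [-51.17, 129.36], [1.28, 143.12], [-76.62, 256.62], [0, 156.53], [-152.29, 152.29]. Speed limits (degrees/s): [136.94, 136.94, 159.86, 180, 180, 180].

INTERFACE

Orientations are given as [roll, pitch, yaw] about the fixed x, y, z axes, in that order (R = Rz(yaw) Ry(pitch) Rx(roll)).
In Python, from bench import r gives the robot as it stands.
- The arm moves only by the shell command python3 -m handwheel 'ROWS' [OPENING] [FORCE]. ROWS is JSON, a list of rows, each a list of 4 numbers: the shift along the tool's x, y, z in m, then the turn about the tool's z in degrees. A call has 1 to 10 rows; each row shifts and turns the commanded pose from where the row before left it, along the tool's axes as they then stand; what a row does not reach is not made up. A row lasts 1/10 s, in which the tool goes at most 50 mm and 8.59 degrees, less where a joint would pass 70% of its speed; a pose out of reach is approached as far as the arm can. A call is refused whole if a number of a shift passes 0.05 or a number of a turn 8.59, either way. A call with a gripper value outside its range is refused whole. OPENING is the finger opening in m, from 0 to 0.0854, set as the call begins (- or left out, the last holds). The fingers move at their own pace and stop on an object; FORCE is the grip in N (left out, the last holds). Time passes only in rows, so rows that do not move let the fingers close. It gives the time, the measured TCP pose, the force, the opening and the grip force at its end, in the units of the state.
- r.sense(): the state, without advancing time (a new reading comes with each control period).
- r.snapshot(name): name is "side" or "top"; returns the picture (420x560x3 uint8, red, green, blue); there is no depth.
- r.camera_params(name): a dict with "fx", "fy", "cx", "cy" (pixels), "D" ([k1, k2, p1, p2, k3] as OpenCV has them; the pictures are not rectified), "R" (3x3) and "t" (3): a world point X has camera coordinates R X + t. Camera axes: x right, y down, z forward; pixel columns grow to the right and rows downward; lengths in mm; the calibration is good to about 2 mm. A picture is of the moment at which its call begins. camera_params takes no time and is no camera call.
- r.hand_in(): hands the job in; it is judged then, once.
The state is a dict: "time": time; "joint_pos": joint angles; "qd": joint speeds; "joint_efforts": joint torques, N m; "tool_pos": TCP position; "tcp_rot": TCP orientation; "ft_force": force on the tool from outside, world axes, zero at the start; "wrist_torque": the same for the moment, N m; "finger_gap": finger opening in mm; "grip_force": force on a finger pad.
Only numpy, scipy, OpenCV 4.12 (cv2) and the standard library are available. Lean on these libraries where they do the work, as an engineer would, in place of code of your own. Each camera call takes 0.05 s, during which the arm holds its last target. There are 200 camera calls.

TASK

The green glide strip freshly glued to the aluminium side plate still lacks its middle clamp. Take the big spring clamp with the orange grips off the clamp rack, squeeze it wide open, bring it square over the plate's sloping top edge at the middle line, between the two clamps already there, down gently until the edge sits at the bottom of its throat, and let it close so that it grips plate and strip together. Do not ram the plate, do not scrape the strip out of place on its wet glue, and leave the other clamps and everything else where they are.

Things in the scene. Friction and masses are not known exactly. Their poses are not given: they have to be found in the camera images.
- clamp_pivot (a point): Middle of the pivot pin of the spring clamp to use: like a big clothes-peg, orange grips up, orange jaw tips down, 30 mm wide along the pin. Pivot barrel of radius 8 mm, so the bottom of the throat is 8 mm below this point; jaw tips (radius 5 mm) centred 44 mm below. Parked: y along the pin, x across the jaws (the way the grips are squeezed), z up along the grips.
- clamp: The same clamp (origin as clamp_pivot), about 0.2 kg. Grips from 35 to 74 mm above the pin, spreading upwards: parked 54 mm over their outsides at the top, 38 mm at their foot; fully squeezed about 20 mm, parallel. Put the finger pads about 58 mm above the pin. The frame is that of the half on +x, which tips by half of any change of clamp_jaw.
- clamp_jaw (a joint): Clamp opening in rad: 0 parked on the 8 mm rack bar, -0.18 shut on nothing, about 0.17 on plate plus strip (16 mm), 0.44 fully open at its stop (26 mm between tips). Spring closes it: 11 N at the grips when parked, 17 N fully squeezed; grip with 30 to 50 N. Fingers that swing as they close or open can shift it some mm along them. Let go, it closes by itself.
- rack_bar (a point): Middle of the upper edge of the blue clamp rack's flat steel bar: 8 mm thick (x), 270 mm long (y), edge 110 mm above the table, z up. The clamp straddles it from above, barrel on the edge, within 30 mm of the middle. Two small black clamps stay parked on it, 98 mm to either side of the middle. Fixed.
- plate_edge (a point): Middle (dark line) of the top edge of the aluminium side plate, 240 mm long, 12 mm thick, about 134 mm above the table, fixed. y along the edge; z up the plate, out of the edge; x across the thickness, to the strip's side. The plate leans: z is tipped 0.5 rad from vertical, top towards the robot; a clamp goes on along -z of this frame.
- plate: The plate with all it carries; origin and axes as plate_edge. Near the middle, nothing but the strip stands on its faces down to 75 mm below the edge.
- strip (a joint): Creep in m of the green glide strip on its wet glue: 0 in place, + if pushed down the plate; it yields at 6 N. Strip 206 mm long, 38 mm high, 4 mm thick, on the plate's +x face (which looks up, away from the robot), 14 to 52 mm below the edge. Plate plus strip are 16 mm thick, their middle at x = +2 mm of plate_edge.
- end_clamp0: Spring clamp like the one to use, already on plate and strip, 82 mm to the -y side of the middle line; origin on its pivot pin.
- end_clamp1: The same on the +y side of the middle line, 82 mm from it.
- glue_mid (a point): white glue bottle, 42 mm across and 138 mm tall with its red nozzle, upright behind the stand (bystander)
- block0_mid (a point): aluminium bearing block 50 x 60 x 40 mm behind the rack (bystander)
- block1_mid (a point): aluminium bearing block 50 x 60 x 40 mm behind the stand (bystander)
- driver_grip (a point): screwdriver, 200 mm, lying in front of the stand (bystander)
- spanner_grip (a point): spanner, 160 mm, lying in front of the rack (bystander)
- flange_mid (a point): round aluminium flange 64 mm across, 24 mm high, behind the rack (bystander)

How it is judged (in metres and radians):
On the way:
1. the clamp, squeezed open, stands astride the plate's top edge near its middle (value of joint clamp_jaw above 0.26 rad and z of clamp_pivot in the frame of plate_edge between 0 and 0.03 m and x of clamp_pivot in the frame of plate_edge between -0.02 and 0.02 m and y of clamp_pivot in the frame of plate_edge between -0.03 and 0.03 m), for 0.1 s.
At the end, for the whole second after the job is handed in: Clamp closed on plate plus strip (joint 0.12 to 0.25), pressing on them; pivot at most 13 mm out of the edge (8 is contact), within 15 mm of the middle line and -6 to +10 mm across; pin along the edge within 0.12 rad; strip within 2 mm of its place; clamp at rest, let go (x of clamp_pivot in the frame of plate_edge between -0.006 and 0.01 m and y of clamp_pivot in the frame of plate_edge between -0.015 and 0.015 m and z of clamp_pivot in the frame of plate_edge between 0.004 and 0.013 m and angle between the y axis of clamp_pivot and the y axis of plate_edge, either way round below 0.12 rad and value of joint clamp_jaw between 0.12 and 0.25 rad and value of joint strip between -0.002 and 0.002 m and contact force between clamp and plate above 5 N and linear speed of clamp below 0.01 m/s); the robot touches nothing.
It fails at once if the plate is rammed: the clamp, still open, is pushed onto it with more than 60 N (value of joint clamp_jaw above 0.3 rad and contact force between clamp and plate above 60 N).
It fails at once if the strip is scraped more than 4 mm out of place (value of joint strip above 0.004 m or value of joint strip below -0.004 m).
It fails at once if one of the clamps already on the plate is struck with more than 10 N (contact force between anything else and end_clamp0 above 10 N or contact force between anything else and end_clamp1 above 10 N).
It fails at once if a bystander is moved more than 20 mm (distance of any of glue_mid, block0_mid, block1_mid, driver_grip, spanner_grip, flange_mid from where it was at the start of the episode above 0.02 m).
It also fails if it takes over 51 s, if anything falls off the work surface, if the arm or the gripper's body presses on something with over 40 N, if the wrist force passes 120 N, or if a joint passes its speed limit or range.

## Working session

There is one attempt and no reset: what is moved stays moved. The work goes in short steps, Python scripts to look and compute and a shell command to move; the robot and the scene stay as the last step left them, time stands still between calls to the robot, and variables do not carry over. Pictures are saved under pics/ and viewed, at most 10 in all, crops included, and the job is handed in when it is done.

```bash
mkdir -p pics; ls
python3 - <<'E'
from bench import r
import cv2,numpy as np
for n in("side","top"):
    cv2.imwrite(f"pics/{n}0.png",r.snapshot(n)[:,:,::-1]); p=r.camera_params(n)
    print(n,p["fx"],np.round(p["R"],3).tolist(),p["t"],"C",-np.array(p["R"]).T@np.array(p["t"]))
s=r.sense();print(s,r.tcp_to_grasp)
E
```

```text
pics
side 476.4146935959819 [[-0.987, -0.162, 0.015], [-0.116, 0.637, -0.762], [0.114, -0.754, -0.647]] [ 587.89508683  140.11748323 1127.21628744] C [467.86269729 855.46408159 827.74138623]
top 390.4793502760429 [[0.009, -1.0, 0.011], [-0.981, -0.011, -0.192], [0.192, -0.009, -0.981]] [-14.98425399 584.83114246 914.26622637] C [3.98802846e+02 2.81965117e-01 1.00950034e+03]
{'time': 0.1, 'joint_pos': array([-7.84024764e+01,  7.51126477e+00,  8.53245605e+01, -5.29705386e-04,
        8.72607220e+01, -4.89348240e+00]), 'qd': array([-0.05377493, -0.06160824, -0.03980402, -0.0543622 , -0.00015502,
        0.05763402]), 'joint_efforts': array([ 5.46700248e-04, -5.70952713e+01, -5.01940835e+01, -2.14245238e-04,
        8.07494478e-03, -3.59761202e-05]), 'tool_pos': array([ 170.23178892, -574.82209666,  230.32970472]), 'tcp_rot': array([-1.79903760e+02, -7.70869205e-03,  1.64910253e+01]), 'ft_force': array([ 0.78139999, -0.42862584, -0.87603405]), 'wrist_torque': array([ 0.00476943, -0.00663344, -0.00029924]), 'grip_force': 0.0, 'finger_gap': 85.3257965665778} 18.700000000000003
```

View pics/side0.png

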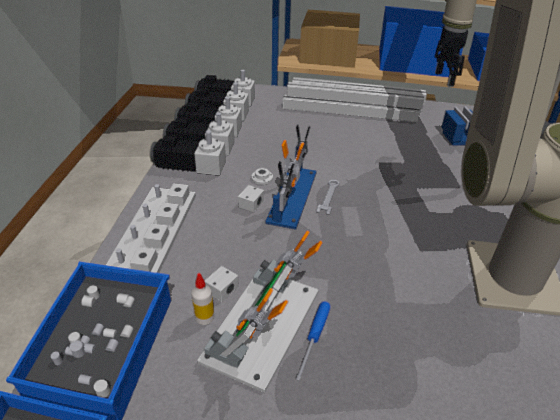

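View pics/top0.png

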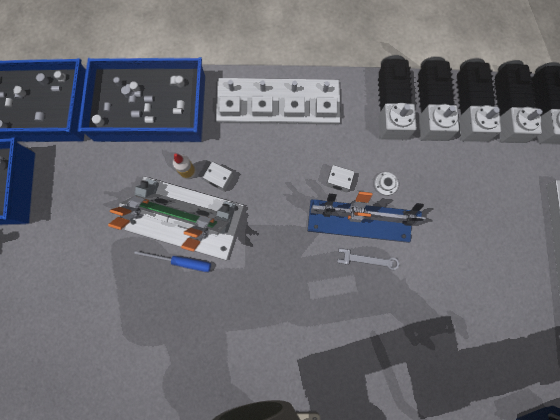

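Side: plate at about (265,290) with end clamps at (245,320) and (290,260), rack at about (290,185). Top: plate at about (180,213), rack bar at about (365,210), target clamp at about (360,207). I'll enlarge these regions next.

Run:
```python
import cv2,numpy as np
t=cv2.imread("pics/top0.png");s=cv2.imread("pics/side0.png")
def crop(im,x,y,w,h,k): return cv2.resize(im[y:y+h,x:x+w],None,fx=k,fy=k,interpolation=cv2.INTER_CUBIC)
a=crop(t,100,165,160,100,5); cv2.imwrite("pics/tp.png",a)
a=np.vstack([crop(t,300,180,130,65,6)[:,:780]]); 
b=np.hstack([crop(s,255,115,75,115,5),crop(s,200,225,125,115,5)[:, :425]])
cv2.imwrite("pics/tr.png",a); cv2.imwrite("pics/sd.png",crop(s,195,120,135,120,5) if 0 else b)
print(b.shape)
```

```text
(575, 800, 3)
```

View pics/tp.png

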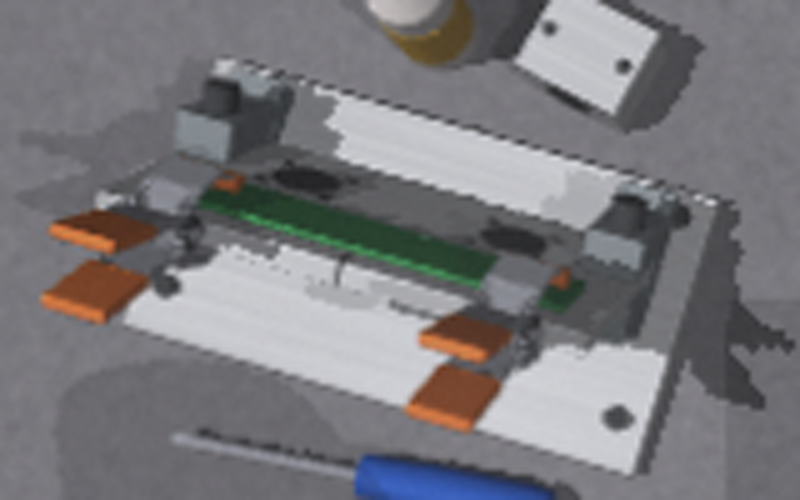

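View pics/tr.png

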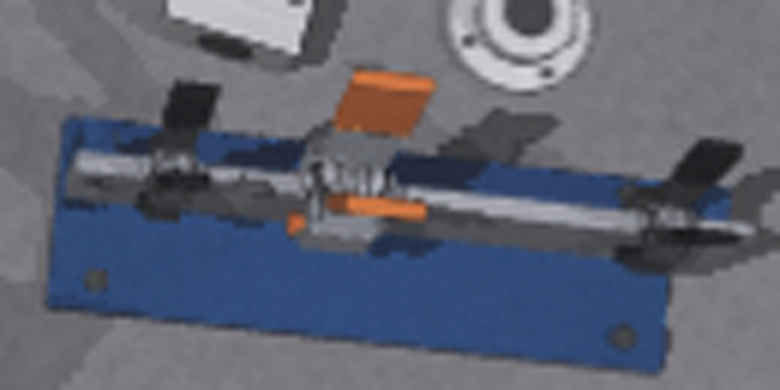

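View pics/sd.png

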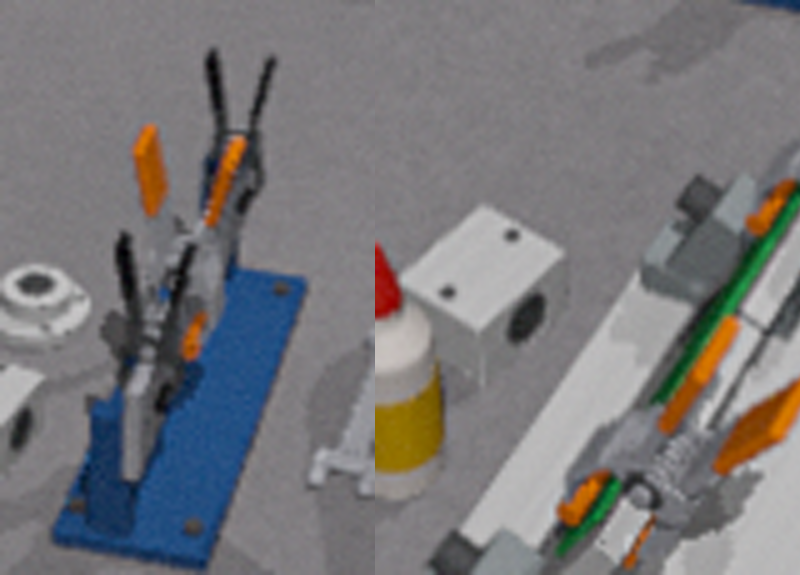

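The top crop shows the plate's middle line at about (341,270), full-picture (167.8,218.6). Its edge runs about 16° off, and the end-clamp grips sit at (98,290) and (455,397). In the rack crop the bar ends are at (75,160) and (752,232), and the clamp's grip tops at (395,76) and (387,203). The side crop shows the dark line at about (757,325) and the grip tops at (150,127) and (237,142). Next I'll triangulate these points.

```bash
cat > geo.py <<'E'
from bench import r
import cv2,numpy as np
P={n:r.camera_params(n) for n in("side","top")}
def ray(n,uv):
    p=P[n];K=np.array([[p["fx"],0,p["cx"]],[0,p["fy"],p["cy"]],[0,0,1]])
    q=cv2.undistortPoints(np.array([[uv]],float),K,np.array(p["D"],float))[0,0]
    R=np.array(p["R"]);d=R.T@np.array([*q,1]);return -R.T@np.array(p["t"]),d/np.linalg.norm(d)
def plane(n,uv,z): c,d=ray(n,uv);return c+d*(z-c[2])/d[2]
def tri(a,b):
    A=np.zeros((3,3));v=np.zeros(3);L=[ray("top",a),ray("side",b)]
    for c,d in L: M=np.eye(3)-np.outer(d,d);A+=M;v+=M@c
    X=np.linalg.solve(A,v);return X,max(np.linalg.norm(np.cross(X-c,d)) for c,d in L)
def cr(u,v,x0,y0,k): return ((u+.5)/k-.5+x0,(v+.5)/k-.5+y0)
E
python3 - <<'E'
from geo import *
np.set_printoptions(precision=1,suppress=True)
T=lambda u,v:cr(u,v,100,165,5); Q=lambda u,v:cr(u,v,300,180,6)
S1=lambda u,v:cr(u,v,255,115,5); S2=lambda u,v:cr(u-375,v,200,225,5)
print("mid",plane("top",T(341,270),134),tri(T(341,270),S2(757,325)))
# grips of end clamps: near grip outer lower-left/right corners
a=plane("top",T(98,320),170);b=plane("top",T(468,428),170)
a2=plane("top",T(53,236),170);b2=plane("top",T(424,343),170)
for p,q in((a,b),(a2,b2)): print("endgrips",p,q,np.linalg.norm(p-q),"yaw",np.degrees(np.arctan2(-(p-q)[0],(p-q)[1])))
# strip ends lower edge (bright line)
p=plane("top",T(205,205),122);q=plane("top",T(495,287),122);print("stripyaw",np.degrees(np.arctan2(-(p-q)[0],(p-q)[1])))
p=plane("top",Q(75,160),110);q=plane("top",Q(752,232),110)
print("bar",p,q,np.linalg.norm(p-q),(p+q)/2,"yaw",np.degrees(np.arctan2(-(p-q)[0],(p-q)[1])))
f=plane("top",Q(395,76),192);n=plane("top",Q(387,203),192);print("grips",f,n,(f+n)/2,np.linalg.norm(f-n))
print(tri(Q(395,76),S1(150,127)),tri(Q(387,203),S1(237,142)))
E
```

```text
mid [559.4 249.7 134. ] (array([557.4, 249.9, 133.5]), np.float64(2.06375693257546))
endgrips [529.3 345.6 170. ] [484.2 180.  170. ] 171.63649093382787 yaw -15.217723853753327
endgrips [566.6 369.2 170. ] [521.  201.1 170. ] 174.2225055826221 yaw -15.16995694255702
stripyaw -15.085096926904741
bar [597.5 -82.4 110. ] [ 571.7 -351.2  110. ] 269.99540625251564 [ 584.6 -216.8  110. ] yaw -5.481660250095156
grips [ 611.9 -191.2  192. ] [ 565.  -186.7  192. ] [ 588.4 -188.9  192. ] 47.136751353373256
(array([ 607.3, -188.4,  202.9]), np.float64(1.7070374169078966)) (array([ 561.8, -184.4,  201.4]), np.float64(1.275387920306413))
```

```bash
python3 -m handwheel '[[0,0,-0.01,-8.5],[0,0,-0.01,-8.5],[0,0,-0.01,-8.5],[0,0,-0.01,-8.5],[0,0,-0.01,-8.5],[0,0,-0.01,-8.5],[0,0,-0.01,-8.5],[0,0,-0.01,-8.5]]' 0.0854 40
```

```text
time: 0.9
tool_pos: [170.3, -575.0, 311.0]
tcp_rot: [-180.0, -0.1, 84.8]
ft_force: [-0.2, -0.3, -0.3]
finger_gap: 85.2
grip_force: 0.0
```

```bash
python3 -m handwheel '[[0.0354,0.0315,0,0],[0.0354,0.0315,0,0],[0.0354,0.0315,0,0],[0.0354,0.0315,0,0],[0.0354,0.0315,0,0],[0.0354,0.0315,0,0],[0.0354,0.0315,0,0],[0.0354,0.0315,0,0],[0.0354,0.0315,0,0],[0.0354,0.0315,0,0]]'; python3 -m handwheel '[[0.0354,0.0315,0,0],[0.0354,0.0315,0,0],[0,0,0,0],[0,0,0,0]]'
```

```text
time: 1.9
tool_pos: [518.9, -251.5, 310.9]
tcp_rot: [-180.0, -0.0, 84.5]
ft_force: [1.3, -1.1, 0.2]
finger_gap: 85.0
grip_force: 0.0
time: 2.3
tool_pos: [587.7, -187.6, 310.2]
tcp_rot: [-179.9, -0.0, 84.6]
ft_force: [-0.8, -0.1, 0.4]
finger_gap: 85.5
grip_force: 0.0
```

```bash
python3 -m handwheel '[[0,0,0.04,0],[0,0,0.04,0],[0,0,0.03,0],[0,0,0.02,0],[0,0,0.01,0],[0,0,0.01,0],[0,0,0,0]]'
python3 - <<'E'
from geo import *
s=r.snapshot("side")[115:225,250:340,::-1];t=r.snapshot("top")[165:240,310:420,::-1]
f=lambda a,k:cv2.resize(a,None,fx=k,fy=k,interpolation=cv2.INTER_CUBIC)
a=f(s,5);b=f(t,3);b=cv2.copyMakeBorder(b,0,a.shape[0]-b.shape[0],0,0,0)
cv2.imwrite("pics/g1.png",np.hstack([a,b])); print(a.shape,b.shape)
E
```

```text
time: 3.0
tool_pos: [586.7, -189.2, 160.6]
tcp_rot: [-179.9, -0.0, 84.4]
ft_force: [0.1, -0.1, 0.3]
finger_gap: 85.9
grip_force: 0.0
(550, 450, 3) (550, 330, 3)
```

View pics/g1.png

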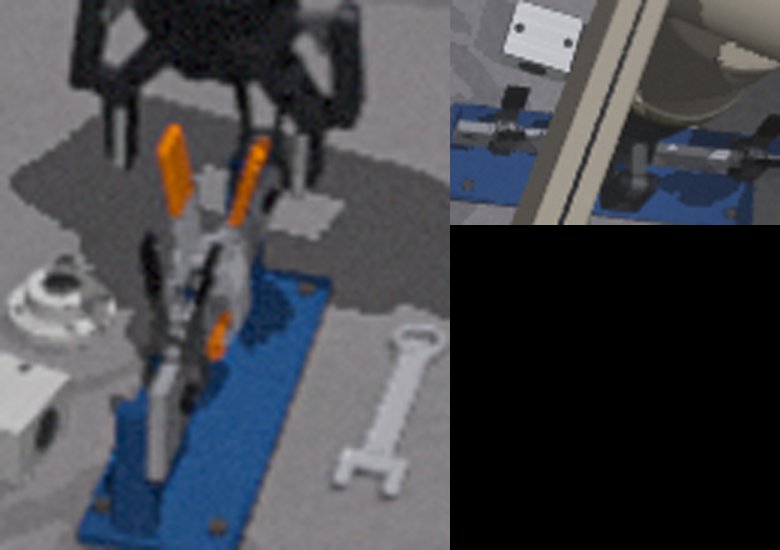

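The fingers straddle the orange grips (side crop, fingers at about (120,140) and (300,160), grips between them). I'll close now.

```bash
python3 -m handwheel '[[0,0,0,0],[0,0,0,0],[0,0,0,0],[0,0,0,0],[0,0,0,0],[0,0,0,0],[0,0,0,0],[0,0,0,0]]' 0.0 45
```

```text
time: 3.9
tool_pos: [589.7, -189.8, 168.0]
tcp_rot: [179.6, 0.2, 84.5]
ft_force: [-8.1, 2.6, 29.8]
finger_gap: 20.4
grip_force: 42.9
```

The pads carried the clamp down as they swung and now sit about 68 mm above the pin. I'll reopen and regrasp lower, rising as they close.

```bash
python3 -m handwheel '[[0,0,0,0],[0,0,0,0],[0,0,0,0],[0,0,0.005,0],[0,0,0.004,0],[0,0,0,0]]' 0.062 45;  python3 -m handwheel '[[0,0,-0.001,0],[0,0,-0.002,0],[0,0,-0.002,0],[0,0,-0.002,0],[0,0,0,0],[0,0,0,0],[0,0,0,0]]' 0 45
```

```text
time: 4.5
tool_pos: [586.5, -188.4, 150.7]
tcp_rot: [-179.9, -0.0, 84.5]
ft_force: [0.1, 0.4, -1.0]
finger_gap: 61.9
grip_force: 0.0
time: 5.2
tool_pos: [587.1, -188.7, 158.8]
tcp_rot: [-180.0, -0.0, 84.5]
ft_force: [-0.1, 0.5, -2.2]
finger_gap: 19.1
grip_force: 48.1
```

```bash
python3 -m handwheel '[[0,0,-0.02,0],[0,0,-0.03,0],[0,0,-0.04,0],[0,0,-0.04,4.85],[0,0,-0.04,4.85],[0.0143,0,-0.04,0],[0.0143,0,-0.04,0],[0,0.02,0,0],[0,0.04,0,0],[0,0.04,0,0]]'
python3 -m handwheel '[[0,0.04,0,0],[0,0.04,0,0],[0,0.04,0,0],[0,0,0,0]]'
```

```text
time: 6.2
tool_pos: [692.4, -187.4, 410.4]
tcp_rot: [179.9, 0.0, 74.8]
ft_force: [0.6, -0.5, -1.0]
finger_gap: 19.3
grip_force: 48.1
time: 6.6
tool_pos: [775.0, -210.7, 400.3]
tcp_rot: [-179.8, -0.0, 74.8]
ft_force: [1.0, -0.3, -4.4]
finger_gap: 19.4
grip_force: 48.0
```

```bash
python3 -c "
from bench import r;s=r.sense();print(s['joint_pos'],s['tool_pos'],s['tcp_rot'])"; python3 -m handwheel '[[0,0.03,0,0],[0,0.03,0,0],[0,0.03,0,0],[0,0,0,0]]'; python3 -c "
from bench import r;s=r.sense();print(s['joint_pos'],s['tool_pos'],s['tcp_rot'])"
```

```text
[-1.88780641e+01  5.21699284e+01  8.13595640e+00  2.66541853e-02
  1.19893915e+02 -3.64900352e+00] [ 774.99934911 -210.74399545  400.30589726] [-1.79802081e+02 -3.58229774e-02  7.47841216e+01]
time: 7.0
tool_pos: [810.7, -220.2, 384.0]
tcp_rot: [176.7, 0.0, 74.8]
ft_force: [-0.5, -0.5, -1.8]
finger_gap: 19.4
grip_force: 48.1
[-18.78056877  57.45490261   1.62142722   0.23074141 117.63359955
  -3.4595836 ] [ 810.72752457 -220.23339245  384.01191631] [1.76703783e+02 8.58665147e-04 7.47918825e+01]
```

The out-of-reach moves tip the tool outward, which is the lean I need. I'll continue to 28.6°, roll about 151.4.

```bash
python3 -m handwheel '[[0,0.03,-0.01,0],[0,0.03,-0.01,0],[0,0.03,-0.01,0],[0,0,0,0]]'; python3 -c "
from bench import r;s=r.sense();print(s['joint_pos'],s['tool_pos'],s['tcp_rot'])"
```

```text
time: 7.4
tool_pos: [833.5, -226.5, 388.4]
tcp_rot: [172.8, 0.0, 74.8]
ft_force: [-0.2, 0.8, -1.5]
finger_gap: 19.5
grip_force: 48.1
[-18.78614566  57.49096965   1.32688216   0.4816293  114.02085868
  -3.35053576] [ 833.5423478  -226.49649401  388.35043559] [1.72826035e+02 6.15367895e-03 7.47875900e+01]
```

```bash
python3 -m handwheel '[[0,0.05,-0.01,0],[0,0.05,-0.01,0],[0,0.05,-0.01,0],[0,0.05,-0.01,0],[0,0.05,-0.01,0],[0,0.05,-0.01,0],[0,0,0,0]]'; python3 -c "
from bench import r;s=r.sense();print(s['joint_pos'],s['tool_pos'],s['tcp_rot'])"
```

```text
time: 8.1
tool_pos: [907.4, -246.6, 402.6]
tcp_rot: [160.7, 0.0, 74.8]
ft_force: [0.4, -0.3, -2.0]
finger_gap: 19.4
grip_force: 48.1
[-18.78008217  57.73888867   1.30596019   1.20139462 101.72441978
  -3.12691979] [ 907.42883938 -246.57267956  402.56523663] [1.60737185e+02 8.60995383e-04 7.47901202e+01]
```

2.0°/row; 4.6 more rows.

```bash
python3 -m handwheel '[[0,0.05,-0.01,0],[0,0.05,-0.01,0],[0,0.05,-0.01,0],[0,0.05,-0.01,0],[0,0,0,0]]'; python3 -c "
from bench import r;s=r.sense();print(s['joint_pos'],s['tool_pos'],s['tcp_rot'])"
```

```text
time: 8.6
tool_pos: [943.4, -256.4, 444.8]
tcp_rot: [152.4, 0.0, 74.8]
ft_force: [-0.7, -0.2, -1.5]
finger_gap: 19.5
grip_force: 48.1
[-18.831867    56.26006724   1.28300714   1.67711864  94.89992021
  -3.06742595] [ 943.36554765 -256.39843411  444.83747832] [1.52398426e+02 5.58766030e-03 7.47872433e+01]
```

```bash
python3 -m handwheel '[[0,0.027,-0.005,0],[0,0,0,0],[0,-0.04,0,0],[0,-0.05,0,0],[0,-0.05,0,0],[0,-0.05,0,0],[0,-0.05,0,0],[0,-0.05,0,0],[0,0,0,0]]'
cat >> geo.py <<'E'
from scipy.spatial.transform import Rotation as Ro
E0=np.array([558.5,249.8,134]);yw=15.2
zp=np.array([-np.sin(.5)*np.cos(np.radians(yw)),np.sin(.5)*np.sin(np.radians(yw)),np.cos(.5)])
yp=np.array([np.sin(np.radians(yw)),np.cos(np.radians(yw)),0]);xp=np.cross(yp,zp)
def goto(h,dx=2,dy=0,piv=40.8):
    s=r.sense();R=Ro.from_euler("xyz",s["tcp_rot"],degrees=True).as_matrix()
    g=E0+xp*dx+yp*dy+zp*(h+piv)
    print("rot",s["tcp_rot"],"at",s["tool_pos"],"goal",g,"tool shift",R.T@(g-s["tool_pos"]),"axes err deg",np.degrees([R[:,0]@xp,R[:,0]@zp,R[:,1]@zp]))
E
python3 -c "
from geo import *
np.set_printoptions(precision=2,suppress=True)
goto(100)"
```

```text
time: 9.5
tool_pos: [782.9, -212.7, 346.6]
tcp_rot: [153.1, -0.1, 74.8]
ft_force: [-0.0, 0.1, -5.4]
finger_gap: 19.2
grip_force: 48.1
rot [153.13  -0.14  74.83] at [ 782.93 -212.75  346.62] goal [495.05 267.04 258.52] tool shift [ 387.55 -400.06 -102.89] axes err deg [ 0.04  0.13 -1.78]
```

```bash
python3 -m handwheel '[[0.02,-0.02,-0.02,0],[0.0323,-0.0333,-0.02,0],[0.0323,-0.0333,-0.02,0],[0.0323,-0.0333,-0.02,0],[0.0323,-0.0333,-0.02,0],[0.0323,-0.0333,0,0],[0.0323,-0.0333,0,0],[0.0323,-0.0333,0,0],[0.0323,-0.0333,0,0],[0.0323,-0.0333,0,0]]'
python3 -m handwheel '[[0.0323,-0.0333,0,0],[0.0323,-0.0333,0,0],[0.01,-0.01,0,0],[0,0,0,0],[0,0,0,0]]'
python3 - <<'E'
from geo import *
np.set_printoptions(precision=2,suppress=True)
goto(100)
s=r.snapshot("side")[180:345,190:350,::-1];cv2.imwrite("pics/h1.png",cv2.resize(s,None,fx=3.6,fy=3.6,interpolation=cv2.INTER_CUBIC))
goto(100)
E
```

```text
time: 10.5
tool_pos: [558.2, 169.0, 301.0]
tcp_rot: [151.5, -0.1, 74.8]
ft_force: [1.2, 0.3, -2.2]
finger_gap: 19.2
grip_force: 48.1
time: 11.0
tool_pos: [513.9, 257.4, 264.9]
tcp_rot: [151.5, -0.0, 74.9]
ft_force: [0.9, -0.7, -1.7]
finger_gap: 19.0
grip_force: 48.1
rot [151.49  -0.01  74.87] at [513.87 257.43 264.9 ] goal [495.05 267.04 258.52] tool shift [  4.36 -21.21  -4.26] axes err deg [-0.06  0.04 -0.14]
rot [151.47  -0.04  74.8 ] at [514.27 256.89 265.25] goal [495.05 267.04 258.52] tool shift [  4.75 -21.85  -4.22] axes err deg [ 0.02  0.03 -0.12]
```

View pics/h1.png

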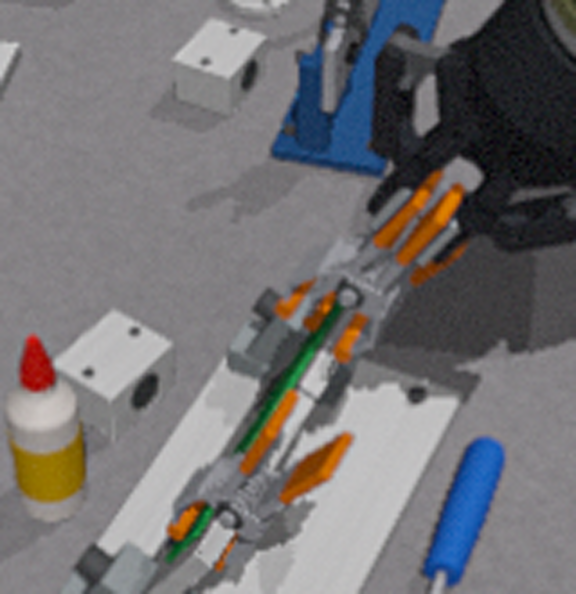

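The clamp hangs at the right lean, with its pin end at about (349,294) in the crop. The pin end of the near end clamp is at about (230,517). I'll compare both with the predictions.

Run:
```python
from geo import *
np.set_printoptions(precision=2,suppress=True)
def proj(n,X):
    p=P[n];K=np.array([[p["fx"],0,p["cx"]],[0,p["fy"],p["cy"]],[0,0,1.]])
    return cv2.projectPoints(np.array([X]),cv2.Rodrigues(np.array(p["R"]))[0],np.array(p["t"],float),K,np.array(p["D"],float))[0].ravel()
s=r.sense();R=Ro.from_euler("xyz",s["tcp_rot"],degrees=True).as_matrix();a=s["tool_pos"]
held=a+R[:,2]*40.8+R[:,0]*15
end=E0+2*xp+8*zp+97*yp
for nm,X,uv in(("held",held,cr(349,294,190,180,3.6)),("end1",end,cr(230,517,190,180,3.6))):
    c,d=ray("side",uv);e=c+d*((X-c)@d)-X
    print(nm,proj("side",X),uv,"seen-pred in plate xyz",e@xp,e@yp,e@zp)
print("jac per mm x,y,z",[proj("side",end+v)-proj("side",end) for v in(xp,yp,zp)])
```

```text
held [285.65 261.56] (286.5833333333333, 261.30555555555554) seen-pred in plate xyz -1.0216425705619459 -0.9461079201644416 0.9798198214593067
end1 [252.89 323.5 ] (253.52777777777777, 323.25) seen-pred in plate xyz -0.6470596047544973 -0.8103972778338996 0.6278302645257186
jac per mm x,y,z [array([-0.45, -0.33]), array([-0.25,  0.41]), array([ 0.23, -0.21])]
```

The predictions agree to better than 0.5 mm relative to each other. I'll align first, then go down part way.

```bash
python3 -m handwheel '[[0.0046,-0.0215,-0.0042,0],[0,0,0.02,0],[0,0,0.02,0],[0,0,0,0],[0,0,0,0]]'
python3 - <<'E'
from geo import *
np.set_printoptions(precision=2,suppress=True)
for i in range(2): 
    goto(60); s=r.snapshot("side") if i==0 else 0
    if i==0: cv2.imwrite("pics/h2.png",cv2.resize(s[225:345,210:330,::-1],None,fx=4.8,fy=4.8,interpolation=cv2.INTER_CUBIC))
E
```

```text
time: 11.55
tool_pos: [513.7, 261.0, 223.3]
tcp_rot: [151.5, -0.0, 74.7]
ft_force: [-0.5, 0.2, -1.1]
finger_gap: 19.4
grip_force: 48.0
rot [151.51  -0.01  74.69] at [513.68 261.03 223.3 ] goal [513.56 262.01 223.42] tool shift [ 0.91 -0.28 -0.29] axes err deg [ 0.1  -0.05 -0.16]
rot [151.46  -0.07  74.72] at [513.87 261.56 224.09] goal [513.56 262.01 223.42] tool shift [ 0.35 -0.69  0.39] axes err deg [ 0.1   0.02 -0.11]
```

View pics/h2.png

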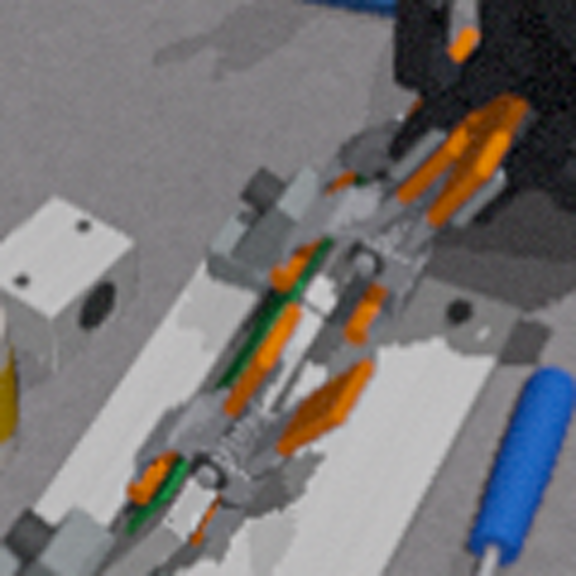

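The jaws straddle the edge, with the pin end at about (367,263) and the edge between the two orange tips at (295,265) and (365,315). I'll go down gently.

```bash
python3 -m handwheel '[[0.0004,-0.0004,0.005,0],[0,0,0.007,0],[0,0,0.007,0],[0,0,0.007,0],[0,0,0,0]]'; python3 -m handwheel '[[0,0,0.006,0],[0,0,0.005,0],[0,0,0.004,0],[0,0,0.003,0],[0,0,0,0],[0,0,0,0]]'
python3 -c "
from geo import *
np.set_printoptions(precision=2,suppress=True)
goto(8)"
```

```text
time: 12.1
tool_pos: [524.6, 258.8, 197.9]
tcp_rot: [151.6, 0.1, 74.8]
ft_force: [-0.5, 0.0, -1.8]
finger_gap: 19.9
grip_force: 48.1
time: 12.7
tool_pos: [533.2, 257.1, 183.9]
tcp_rot: [151.5, -0.0, 74.8]
ft_force: [0.1, -0.1, -1.7]
finger_gap: 19.3
grip_force: 48.1
rot [151.51  -0.01  74.81] at [533.24 257.13 183.89] goal [537.62 255.47 177.78] tool shift [-0.45  1.18  7.59] axes err deg [-0.    0.02 -0.16]
```

```bash
python3 -m handwheel '[[0,0.0003,0.002,0],[0,0.0003,0.002,0],[0,0,0.001,0],[0,0,0,0],[0,0,0,0]]';python3 -m handwheel '[[0,0,0.001,0],[0,0,0.0005,0],[0,0,0,0],[0,0,0,0]]'
python3 - <<'E'
from geo import *
np.set_printoptions(precision=2,suppress=True)
goto(8);s=r.snapshot("side");goto(8)
cv2.imwrite("pics/h3.png",cv2.resize(s[225:345,210:330,::-1],None,fx=4.8,fy=4.8,interpolation=cv2.INTER_CUBIC))
E
```

```text
time: 13.2
tool_pos: [536.0, 256.4, 179.7]
tcp_rot: [151.5, -0.0, 74.8]
ft_force: [-0.3, -0.1, -2.5]
finger_gap: 19.5
grip_force: 48.1
time: 13.6
tool_pos: [536.7, 256.2, 178.4]
tcp_rot: [151.5, -0.0, 74.8]
ft_force: [-0.1, -0.1, -1.9]
finger_gap: 19.0
grip_force: 48.1
rot [151.51  -0.01  74.81] at [536.69 256.17 178.4 ] goal [537.62 255.47 177.78] tool shift [-0.43  0.65  1.06] axes err deg [-0.01  0.02 -0.16]
rot [151.51  -0.02  74.82] at [536.69 256.22 178.46] goal [537.62 255.47 177.78] tool shift [-0.48  0.64  1.12] axes err deg [-0.    0.02 -0.16]
```

View pics/h3.png

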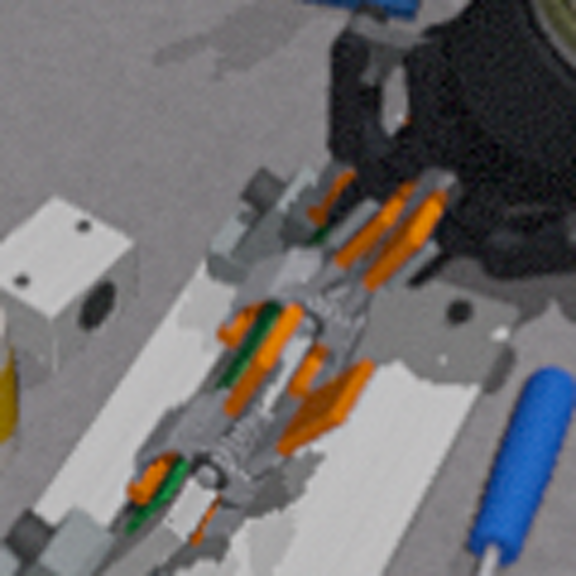

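The clamp is astride the edge and nearly at the bottom, with an even gap to both tips. I'll creep on to contact.

```bash
python3 -m handwheel '[[0,0.0003,0.0005,0],[0,0,0.0005,0],[0,0,0,0],[0,0,0,0]]';python3 -m handwheel '[[0,0,0.0005,0],[0,0,0,0],[0,0,0,0]]'
```

```text
time: 14.05
tool_pos: [537.5, 256.0, 177.8]
tcp_rot: [151.5, -0.0, 74.8]
ft_force: [-0.8, 0.4, -1.8]
finger_gap: 19.2
grip_force: 48.1
time: 14.35
tool_pos: [537.7, 256.1, 177.7]
tcp_rot: [151.5, -0.0, 74.8]
ft_force: [-5.5, -0.9, 2.3]
finger_gap: 19.5
grip_force: 48.8
```

Contact, about 5 N. I'll open in stages, following the fingers' backward swing.

```bash
python3 -m handwheel '[[0,0,0.001,0],[0,0,0,0],[0,0,0,0]]' 0.026 45;python3 -m handwheel '[[0,0,0.001,0],[0,0,0,0],[0,0,0,0]]' 0.031
```

```text
time: 14.65
tool_pos: [538.4, 256.2, 176.9]
tcp_rot: [151.5, -0.1, 74.8]
ft_force: [-2.9, 1.2, 4.3]
finger_gap: 26.3
grip_force: 14.3
time: 14.95
tool_pos: [538.9, 256.1, 176.2]
tcp_rot: [151.5, -0.1, 74.8]
ft_force: [-3.0, 1.8, 5.5]
finger_gap: 30.6
grip_force: 13.5
```

```bash
python3 -m handwheel '[[0,0,0.0012,0],[0,0,0,0],[0,0,0,0]]' 0.035;python3 -m handwheel '[[0,0,0.001,0],[0,0,0,0],[0,0,0,0]]' 0.039;python3 -m handwheel '[[0,0,0,0],[0,0,0,0],[0,0,0,0]]' 0.045
```

```text
time: 15.25
tool_pos: [539.7, 256.1, 175.5]
tcp_rot: [151.4, -0.1, 74.8]
ft_force: [-5.6, 2.2, 8.2]
finger_gap: 34.9
grip_force: 13.0
time: 15.55
tool_pos: [540.0, 255.8, 174.4]
tcp_rot: [151.5, -0.1, 74.8]
ft_force: [-4.5, 1.1, 6.1]
finger_gap: 39.0
grip_force: 9.8
time: 15.85
tool_pos: [539.4, 255.0, 172.8]
tcp_rot: [151.5, 0.0, 74.8]
ft_force: [0.1, -0.2, -0.0]
finger_gap: 45.1
grip_force: 0.0
```

```bash
python3 -m handwheel '[[0,0,0,0],[0,0,0,0],[0,0,-0.01,0],[0,0,-0.03,0],[0,0,-0.04,0],[0,0,-0.04,0],[0,0,-0.04,0],[0,0,0,0],[0,0,0,0]]' 0.065
python3 - <<'E'
from geo import *
s=r.snapshot("side");t=r.snapshot("top")
f=lambda a:cv2.resize(a[:,:,::-1],None,fx=4,fy=4,interpolation=cv2.INTER_CUBIC)
cv2.imwrite("pics/e.png",np.hstack([f(s[225:345,225:325]),f(t[165:285,110:210])]))
E
```

```text
time: 16.75
tool_pos: [465.9, 276.2, 316.5]
tcp_rot: [151.4, -0.2, 74.9]
ft_force: [0.6, -0.3, -1.2]
finger_gap: 65.2
grip_force: 0.0
```

View pics/e.png

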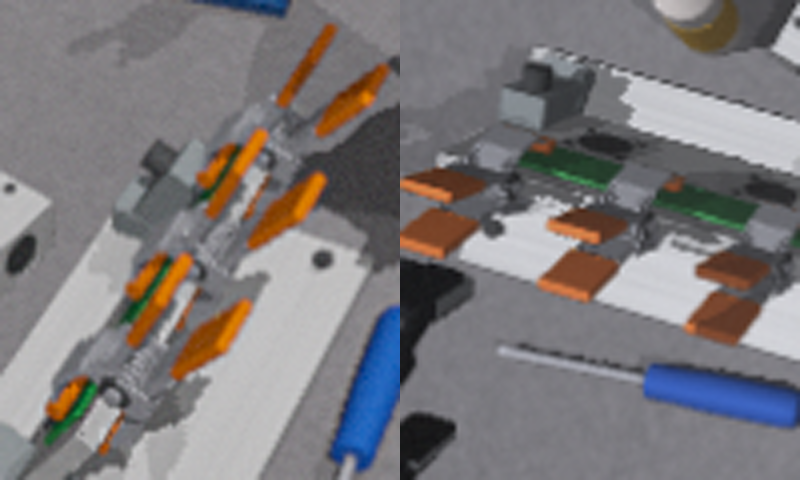

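The middle clamp sits in line with both end clamps: pins at (112,390), (193,268) and (267,155) in the side crop. The strip looks in place and the gripper is clear, so I'm handing in.

```bash
python3 -c "
from bench import r;print(r.hand_in())"
```

```text
the job is handed in; nothing more can be done
None
```

I put the middle clamp on and handed the job in at about 17 s: it grips plate and strip in line with the two end clamps, and the gripper is clear. The judge's verdict was not shown to me.

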